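Click both router stops home on a rack shelf

ROBOT

A 6-joint arm with a two-finger parallel gripper is mounted at the origin on the work surface. World frame = base frame: x ahead of the robot, y to its left, z up, the work surface at z = 0. Lengths are in mm, angles in degrees, forces in N, time in s.
With the tool pointing down it reaches from about 275 to 775 mm from the base axis. Payload 14.6 kg.
Tool frame: the origin (TCP) lies between the finger pads; the fingertips stand arm.finger_overhang ahead of it and the grasp point (between the pads) is the TCP (arm.finger_overhang is the distance from the TCP to the fingertips, in mm); z points along the fingers, y is the direction in which the jaws open and shut (so a half turn about z gives the same grasp; the last joint's range is limited). The gripper opens to 85 mm and grips with 20 to 120 N. Pads are 22 mm wide; open, the fingers measure 114 mm over their backs; the gripper's body (76 mm by 85 mm) begins 54 mm behind the grasp point. The pads swing forward as they close: fully open they stand 13 mm farther back than shut.
Start: joints at [-75.82, 15.075, -2.767, 72.158, 0, 81.102], TCP at [205.792, -482.989, 250.278] pointing down, gripper open.
Joint ranges: [-151.79, 151.79], [-50.71, 97.33], [-67.44, 78.34], [-121.81, 120.89], [-77.56, 73.72], [-180, 180]. Speed limits (degrees/s): [108.29, 108.29, 147.25, 159.86, 180, 180].

INTERFACE

Orientations are given as a 3x3 rotation matrix whose columns are the frame's x, y, z axes.
In Python, from rig import arm gives the robot as it stands.
- The arm moves only by the tool arm_command, never from a script. Its argument "rows" is text: rows parted by semicolons, each of 6 numbers parted by spaces: the shift along the tool's x, y, z in m, then the turn, a rotation vector about the tool's x, y, z in degrees. In form: x y z ax ay az; .... A call has 1 to 10 rows; each row shifts and turns the commanded pose from where the row before left it, along the tool's axes as they then stand; what a row does not reach is not made up. A row lasts 1/8 s, in which the tool goes at most 62.5 mm and 10.7 degrees, less where a joint would pass 70% of its speed; a pose out of reach is approached as far as the arm can. A call with a gripper value outside its range is refused whole. "hand" is the opening, from 0 (shut) to 1 (fully open), set as the call begins (left out, the last holds). The fingers move at their own pace and stop on an object; "force" is the grip in N (left out, the last holds). Time passes only in rows, so rows that do not move let the fingers close. It gives the time, the measured TCP pose, the force and the opening at its end, in the units of the state.
- arm.sense(): the state, without advancing time (a new reading comes with each control period).
- arm.snapshot(name): name is "side" or "top"; returns the picture (384x512x3 uint8, blue, green, red); there is no depth.
- arm.camera_params(name): a dict with "fx", "fy", "cx", "cy" (pixels), "distortion" ([k1, k2, p1, p2, k3] as OpenCV has them; the pictures are not rectified), "R" (3x3) and "t" (3): a world point X has camera coordinates R X + t. Camera axes: x right, y down, z forward; pixel columns grow to the right and rows downward; lengths in mm; the calibration is good to about 2 mm. A picture is of the moment at which its call begins. camera_params takes no time and is no camera call.
- arm.hand_in(): hands the job in, once; it reports no verdict.
The state is a dict: "time_s": time; "q": joint angles; "joint_velocities": joint speeds; "joint_efforts": joint torques, N m; "tool_pos": TCP position; "tool_rot": TCP orientation; "force": force on the tool from outside, world axes, zero at the start; "torque": the same for the moment, N m; "grip_width": finger opening in mm.
Only numpy, scipy, OpenCV 4.12 (cv2) and the standard library are available. Lean on these libraries where they do the work, as an engineer would, in place of code of your own. Each camera call takes 0.05 s, during which the arm holds its last target.

TASK

Secure the router on the rack shelf: push each of the two sliding stops, from its outer side, inward along the rail until its spring pin drops into the notch beside the router, and leave both stops clicked in. Only push with the fingertips: do not pinch a stop, do not shove or lift the router, and leave the other things on the shelf and bench where they are.

Things in the scene. Friction and masses are not known exactly. Their poses are not given: they have to be found in the camera images.
- shelf: white steel 19-inch rack shelf fixed on the bench, 250 (its x) x 483 (its y) mm, floor top 44 mm above the bench; origin at the centre of its underside; its x points away from the robot, y to the left (turned up to 9 degrees either way)
- rail_mid (a point): middle of the shelf's guide rail: two aluminium bars along the shelf's y, tops 58 mm above the bench. Between them lies a bright steel index strip with one notch per stop, seen as a gap with rounded lips. Strip, notches and router together lie up to 20 mm left or right of this point, different each time
- router: white router, 180 (its y) x 120 (its x) x 34 mm, 0.25 to 0.5 kg, loose on the shelf floor between the stops; two upright black aerials at its far side, to 145 mm above the shelf floor; origin at the centre of its underside, axes like the shelf's. A stop in its notch has its rubber face about 8 mm from the router's side; pushed well past, it shoves the router
- left_stop (a joint): stop on the left (+y) side of the router, a foot 48 x 40 x 14 mm on the rail with an upright plate at its outer end; it only slides. Value = m slid inward (shelf's -y), range 0 to 0.14; starts at 0 to 0.055, notch at 0.086 to 0.126. Moves at about 2 to 3 N; at the notch it runs on by itself and the force dips; leaving the notch takes 8 to 10 N, so stop pushing at 5 to 6 N
- left_face (a point): middle of the flat outer face (facing the shelf's +y) of the left stop's plate, above the rail, 94 mm above the bench: push here, along the shelf's -y. The plate reaches from 30 mm nearer the robot to 85 mm beyond this point, is 8 mm thick, and stands from 62 to 116 mm above the bench. Moves with the stop
- left_inner (a point): point on the left stop's rubber face toward the router, 11 mm inward of the outer face and 70 mm farther from the robot than the face point, 64 mm above the bench
- left_pin (a joint): spring-loaded upright index pin of the left stop, black cap 15 mm wide, in the foot 31 mm inward of the outer face. Value = m sunk: 0 while it rides on the strip (cap top 13 mm above the foot), about 0.004 when it has dropped into the notch (cap top about 9 mm above the foot). It drops by itself
- right_stop (a joint): stop on the right (-y) side of the router, a foot 48 x 40 x 14 mm on the rail with an upright plate at its outer end; it only slides. Value = m slid inward (shelf's +y), range 0 to 0.14; starts at 0 to 0.055, notch at 0.086 to 0.126. Moves at about 2 to 3 N; at the notch it runs on by itself and the force dips; leaving the notch takes 8 to 10 N, so stop pushing at 5 to 6 N
- right_face (a point): middle of the flat outer face (facing the shelf's -y) of the right stop's plate, above the rail, 94 mm above the bench: push here, along the shelf's +y. The plate reaches from 30 mm nearer the robot to 85 mm beyond this point, is 8 mm thick, and stands from 62 to 116 mm above the bench. Moves with the stop
- right_inner (a point): point on the right stop's rubber face toward the router, 11 mm inward of the outer face and 70 mm farther from the robot than the face point, 64 mm above the bench
- right_pin (a joint): spring-loaded upright index pin of the right stop, black cap 15 mm wide, in the foot 31 mm inward of the outer face. Value = m sunk: 0 while it rides on the strip (cap top 13 mm above the foot), about 0.004 when it has dropped into the notch (cap top about 9 mm above the foot). It drops by itself
- module: small bare-metal transceiver module lying on the shelf floor behind the left stop, 70 x 14 x 10 mm; origin at its underside; leave it alone
- coupler: steel coaxial coupler standing upright on the shelf floor behind the right stop, 22 mm diameter, 46 mm tall; origin at its underside; leave it alone
- screwdriver: screwdriver lying on the bench just right of the shelf; leave it alone
- handset: black telephone handset lying on the bench to the right, 55 x 145 x 22 mm; origin at its underside; leave it alone
- nut_tray: grey open two-compartment tray on the bench to the left, 100 x 140 x 35 mm; origin at its underside; leave it alone
- spray: aluminium spray can standing on the bench to the left, 54 mm diameter, 160 mm tall; origin at its underside; leave it alone
- power_brick: black power supply on the bench to the right, 50 x 105 x 32 mm; origin at its underside; leave it alone
Things that resemble listed ones, but are neither listed nor needed, are in the scene too. What is shaped like the router but green is not meant.

How it is judged (in metres and radians):
At the end, for the whole second after the job is handed in: Both pins sunk more than 2.5 mm (in their notches), both stops still (under 5 mm/s) with their rubber faces 1 to 17 mm from the router's sides, the router upright, at rest and within 6 mm of where it started (value of joint each of left_pin, right_pin above 0.0025 m and velocity of joint left_stop between -0.005 and 0.005 m/s and y of left_inner in the frame of router between 0.091 and 0.107 m and velocity of joint right_stop between -0.005 and 0.005 m/s and y of right_inner in the frame of router between -0.107 and -0.091 m and distance of router from where it was at the start of the episode below 0.006 m and angle between router's own z axis and vertical below 0.05 rad and linear speed of router below 0.01 m/s); the robot touches nothing.
It fails at once if the router is lifted, tipped or shoved more than 10 mm (distance of router from where it was at the start of the episode above 0.01 m or angle between router's own z axis and vertical above 0.15 rad).
It fails at once if the left stop's plate is pinched between the fingers (contact force between the fingers and left_stop_c1 above 1 N and contact force between the fingers and left_stop_c2 above 1 N).
It fails at once if the right stop's plate is pinched between the fingers (contact force between the fingers and right_stop_c1 above 1 N and contact force between the fingers and right_stop_c2 above 1 N).
It fails at once if another loose thing is moved more than 15 mm (distance of any of module, coupler, screwdriver, handset, nut_tray, spray, power_brick from where it was at the start of the episode above 0.015 m).
It also fails if it takes over 70 s, if anything falls off the work surface, if the arm or the gripper's body presses on something with over 40 N, if the wrist force passes 120 N, or if a joint passes its speed limit or range.

## Working session

There is one attempt and no reset: what is moved stays moved. The work goes in short steps, Python scripts to look and compute and a tool call to move; the robot and the scene stay as the last step left them, time stands still between calls to the robot, and variables do not carry over. Pictures are saved under pics/ and viewed, and the job is handed in when it is done.

Besides the shell and the picture viewer there is one more tool, called after "Call:" as a command line: name --argument value ..., lists and objects as JSON in quotes. arm_command: Moves the arm, as the interface text tells. Its arguments: {"type":"object","properties":{"rows":{"type":"string"},"hand":{"type":"number"},"force":{"type":"number"}},"required":["rows"]}

```bash
mkdir -p pics
python3 - <<'E'
from rig import arm
import cv2
for n in("side","top"):
    cv2.imwrite(f"pics/{n}0.png",arm.snapshot(n)); print(n,arm.camera_params(n))
print(arm.sense(),arm.finger_overhang)
E
```

```text
side {'fx': 484.5752798755358, 'fy': 484.5752798755358, 'cx': 252.1986935830945, 'cy': 190.99057979906738, 'distortion': array([-0.19575681,  0.        ,  0.        ,  0.        ,  0.        ]), 'R': array([[ 0.9890308 , -0.14765485,  0.00401445],
       [-0.0833861 , -0.58056249, -0.80993454],
       [ 0.12192141,  0.80071545, -0.58650655]]), 't': array([-445.75375777,  113.76505573, 1444.92473486])}
top {'fx': 347.23655136446354, 'fy': 347.23655136446354, 'cx': 255.80594820651618, 'cy': 195.41830239003497, 'distortion': array([-0.10441977,  0.        ,  0.        ,  0.        ,  0.        ]), 'R': array([[-0.00511986, -0.99998109,  0.00340828],
       [-0.99395546,  0.00471517, -0.10968275],
       [ 0.1096646 , -0.00394924, -0.9939608 ]]), 't': array([  -3.99744718,  444.46907401, 1204.59619766])}
{'time_s': 0.1, 'q': array([-7.58184793e+01,  1.50960448e+01, -2.79898544e+00,  7.21597437e+01,
       -1.97249800e-03,  8.11018196e+01]), 'joint_velocities': array([ 0.08035314, -0.07463826, -0.01542986, -0.00953754,  0.0689611 ,
        0.0344299 ]), 'joint_efforts': array([ 3.73103219e-03, -6.38579965e+01,  3.85064042e+01,  1.00372871e-02,
       -1.27108506e-04,  1.14350973e-05]), 'tool_pos': array([ 205.73400743, -482.75867528,  249.88093802]), 'tool_rot': array([[ 9.19960447e-01,  3.92011103e-01, -2.67588496e-04],
       [ 3.92011177e-01, -9.19959995e-01,  9.18415757e-04],
       [ 1.13858462e-04, -9.49803852e-04, -9.99999542e-01]]), 'force': array([-0.06957781, -0.30325357, -0.17672106]), 'torque': array([ 0.01403231,  0.02222042, -0.02299554]), 'grip_width': 85.63790464131594} 19.0
```

View pics/side0.png

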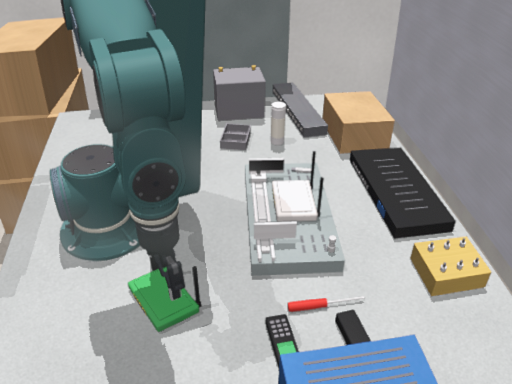

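View pics/top0.png

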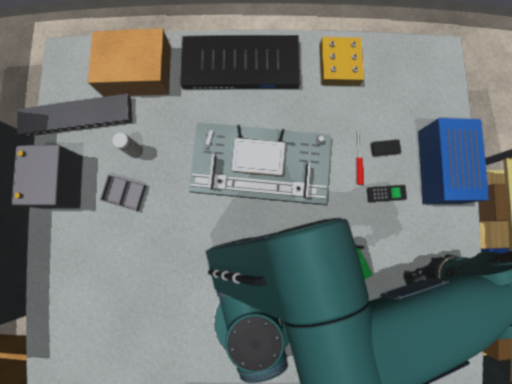

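Run:
```python
import cv2
t=cv2.imread("pics/top0.png"); cv2.imwrite("pics/topc.png",cv2.resize(t[100:290,110:376],None,fx=3,fy=3,interpolation=cv2.INTER_CUBIC))
t=cv2.imread("pics/side0.png"); cv2.imwrite("pics/sidec.png",cv2.resize(t[120:330,40:460],None,fx=1.9,fy=1.9,interpolation=cv2.INTER_CUBIC))
```

```text
(no output)
```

View pics/topc.png

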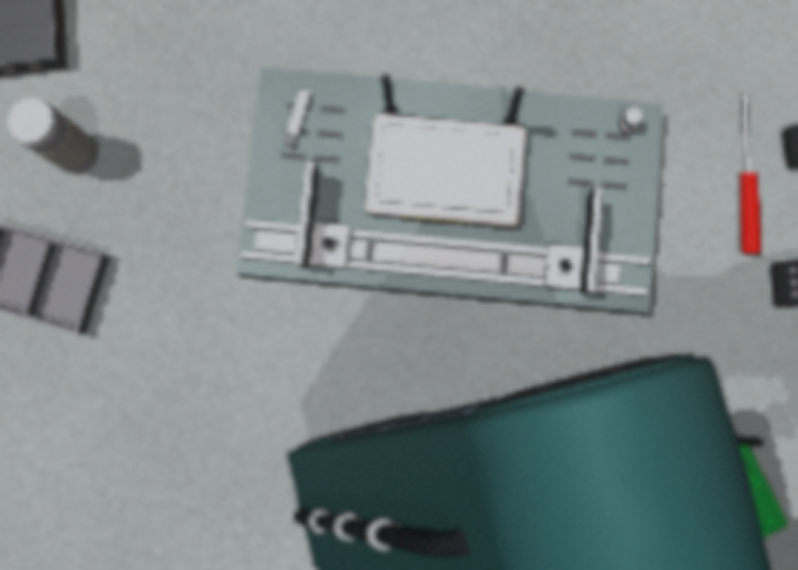

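View pics/sidec.png

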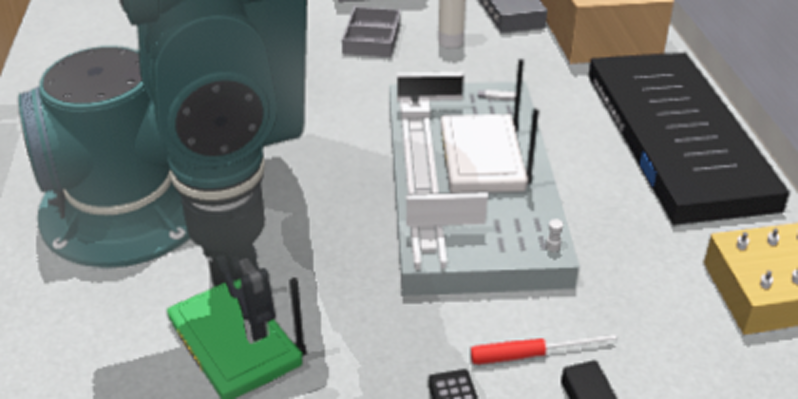

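The router is the white one between the stops at top (258,156). The green box at side (165,300) and the black switch at top (240,62) are lookalikes. The stop plates are at top (213,170) and (308,180), the pin caps at (220,181) and (299,189), and the strip gaps near (232,183) and (278,187).

```bash
cat > h.py <<'E'
import numpy as np,cv2
from rig import arm
def bp(n,uv,z):
    p=arm.camera_params(n);K=np.array([[p['fx'],0,p['cx']],[0,p['fy'],p['cy']],[0,0,1]])
    uv=np.array(uv,float).reshape(-1,1,2)
    x=cv2.undistortPoints(uv,K,p['distortion']).reshape(-1,2)
    d=np.c_[x,np.ones(len(x))]@p['R']; c=-p['R'].T@p['t']
    s=(np.asarray(z)-c[2])/d[:,2]
    return c+d*s[:,None]
def pr(n,X):
    p=arm.camera_params(n);K=np.array([[p['fx'],0,p['cx']],[0,p['fy'],p['cy']],[0,0,1]])
    return cv2.projectPoints(np.array(X,float),cv2.Rodrigues(p['R'])[0],np.array(p['t']),K,p['distortion'])[0].reshape(-1,2)
def top(c): return [[110+a/3-.33,100+b/3-.33] for a,b in c]
E
python3 - <<'E'
from h import *
im=cv2.imread("pics/top0.png")
cv2.imwrite("pics/tl.png",cv2.resize(im[148:204,180:260],None,fx=10,fy=10,interpolation=cv2.INTER_CUBIC))
cv2.imwrite("pics/tr.png",cv2.resize(im[155:211,260:340],None,fx=10,fy=10,interpolation=cv2.INTER_CUBIC))
names=['Lp far','Lp near','Rp far','Rp near','Lcap','Rcap','Lgap','Rgap','rt nl','rt fl','rt fr','rt nr','sh nl','sh nr','sh fl','sh fr']
P=top([(311,163),(306,265),(599,188),(594,292),(331,243),(566,266),(362,249),(504,262),(366,212),(376,114),(526,125),(519,224),(239,275),(652,314),(262,69),(663,104)])
z=[116]*4+[85]*2+[56]*2+[78]*4+[44]*4
for n,x in zip(names,bp("top",P,np.array(z))):print(n,x.round(1))
E
```

```text
Lp far [573.6 134.8 116. ]
Lp near [459.5 139.1 116. ]
Rp far [ 544.1 -184.2  116. ]
Rp near [ 428.3 -176.   116. ]
Lcap [488.5 114.9  85. ]
Rcap [ 461.2 -149.8   85. ]
Lgap [485.8  81.9  56. ]
Rgap [469.9 -81.9  56. ]
rt nl [525.1  76.   78. ]
rt fl [639.8  64.9  78. ]
rt fr [ 626.1 -107.9   78. ]
rt nr [510.5 -98.   78. ]
sh nl [457.8 226.4  44. ]
sh nr [ 409.8 -254.5   44. ]
sh fl [706.1 203.7  44. ]
sh fr [ 661.3 -275.6   44. ]
```

View pics/tl.png

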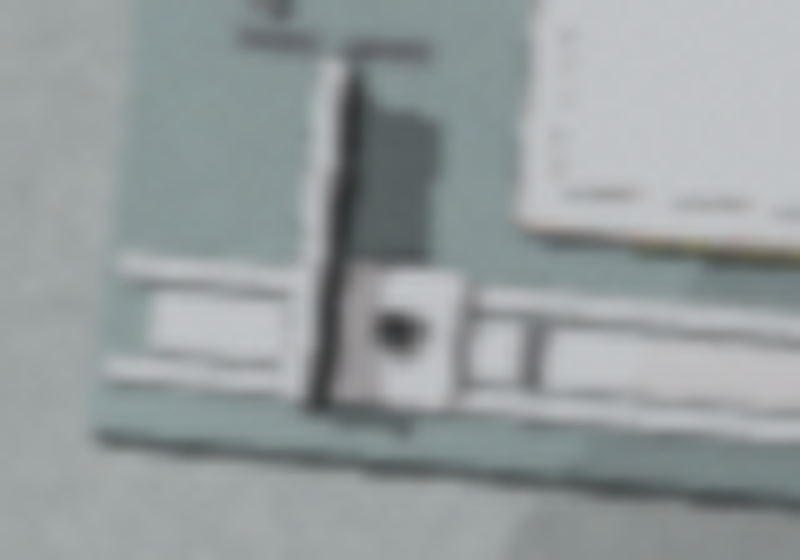

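View pics/tr.png

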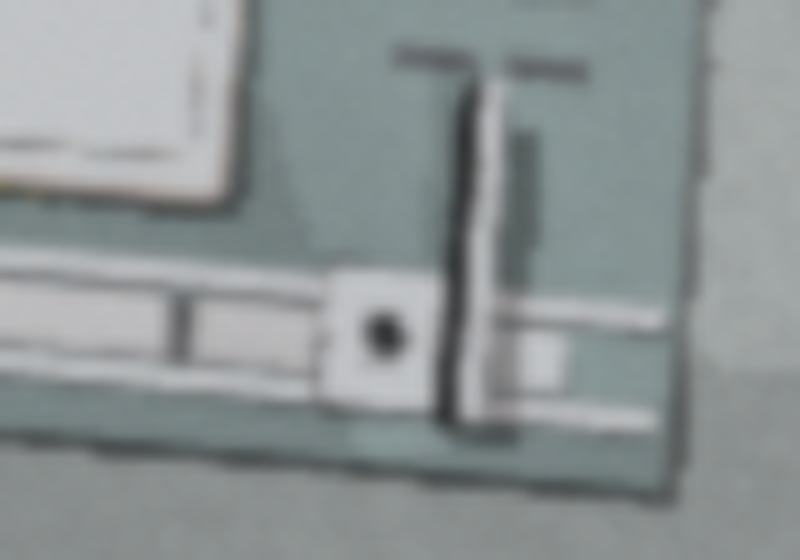

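Run:
```python
from h import *
a=np.deg2rad(-5.4);ex=np.array([np.cos(a),np.sin(a),0]);ey=np.array([-np.sin(a),np.cos(a),0])
def f(u,o,s=10): return [[o[0]+c/s-.45,o[1]+r/s-.45] for c,r in u]
L=f([(322,60),(297,395),(400,332),(532,352)],(180,148)); R=f([(505,80),(490,420),(384,334),(180,328)],(260,155))
z=np.array([116,116,85,56.])
c=bp("top",top([(239,275),(652,314),(262,69),(663,104)]),np.array([44]*4)).mean(0)
print('shelf c',c)
for n,p in zip(['L far','L near','Lcap','Lgap','R far','R near','Rcap','Rgap'],bp("top",L+R,np.r_[z,z])):
    print(n,p.round(1),'shelf x,y',((p-c)@ex).round(1),((p-c)@ey).round(1))
rt=bp("top",top([(366,212),(376,114),(526,125),(519,224)]),np.array([78]*4))
for p in list(rt)+[rt.mean(0)]: print('router',((p-c)@ex).round(1),((p-c)@ey).round(1))
```

```text
shelf c [558.74547151 -25.00254335  44.        ]
L far [575.2 140.1 116. ] shelf x,y 0.9 165.9
L near [462.8 147.1 116. ] shelf x,y -111.8 162.3
Lcap [488.3 116.5  85. ] shelf x,y -83.5 134.2
Lgap [485.5  73.6  56. ] shelf x,y -82.2 91.2
R far [ 543.4 -186.6  116. ] shelf x,y -0.1 -162.3
R near [ 429.8 -179.   116. ] shelf x,y -113.9 -165.4
Rcap [ 462.5 -148.5   85. ] shelf x,y -84.2 -132.0
Rgap [468.7 -81.4  56. ] shelf x,y -84.3 -64.7
router -43.0 97.4
router 72.2 97.2
router 74.9 -76.1
router -41.2 -77.2
router 15.7 10.3
```

Call:
arm_command --rows "0 0 0 0 0 -10.5; 0 0 0 0 0 -10.5; 0 0 0 0 0 -10.5; 0 0 0 0 0 -10.5; 0 0 0 0 0 -10.5; 0 0 0 0 0 -9.1" --hand 0 --force 40

```text
time_s: 0.85
tool_pos: [205.8, -482.8, 250.0]
tool_rot: [[0.087, 0.996, -0.0], [0.996, -0.087, 0.001], [0.001, -0.0, -1.0]]
force: [0.8, -0.1, 0.0]
grip_width: 0.1
```

Call:
arm_command --rows "0.0288 0.0227 0 0 0 0; 0.0288 0.0227 0 0 0 0; 0.0288 0.0227 0 0 0 0; 0.0288 0.0227 0 0 0 0; 0.0288 0.0227 0 0 0 0; 0.0288 0.0227 0 0 0 0; 0.0288 0.0227 0 0 0 0; 0.0288 0.0227 0 0 0 0; 0.0288 0.0227 0 0 0 0; 0.0288 0.0227 0 0 0 0"

```text
time_s: 2.1
tool_pos: [459.2, -216.2, 250.1]
tool_rot: [[0.093, 0.996, -0.0], [0.996, -0.093, 0.0], [0.0, -0.0, -1.0]]
force: [0.4, -1.1, -0.1]
grip_width: -0.0
```

Call:
arm_command --rows "0 0 0.03 0 0 0; 0 0 0.03 0 0 0; 0 0 0.03 0 0 0; 0 0 0 0 0 0"

```text
time_s: 2.6
tool_pos: [457.5, -216.6, 158.8]
tool_rot: [[0.093, 0.996, -0.003], [0.996, -0.093, 0.002], [0.002, -0.003, -1.0]]
force: [-0.0, 0.2, 0.1]
grip_width: -0.1
```

Run:
```python
from h import *
s=arm.snapshot("side");t=arm.snapshot("top")
cv2.imwrite("pics/s1.png",cv2.resize(s[140:290,200:380],None,fx=4,fy=4,interpolation=cv2.INTER_CUBIC))
cv2.imwrite("pics/t1.png",t);print(arm.sense()['tool_pos'],arm.sense()['force'])
```

```text
[ 458.65072276 -217.39360523  161.01722376] [ 0.09647362 -1.28433342 -0.17693537]
```

View pics/s1.png

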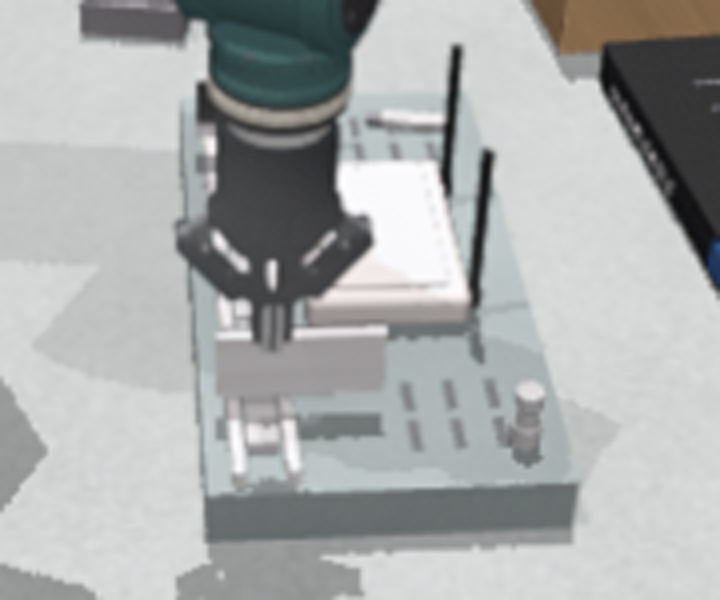

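The tool is just outboard of the right plate and in line with the rail, with the fingertips at side-crop (270,345). Next I descend to pushing height.

Call:
arm_command --rows "0 0 0.02 0 0 0; 0 0 0.02 0 0 0; 0 0 0.02 0 0 0; 0 0 0 0 0 0; 0 0 0 0 0 0"

```text
time_s: 3.32
tool_pos: [459.1, -217.7, 101.6]
tool_rot: [[0.093, 0.996, 0.001], [0.996, -0.093, -0.001], [-0.001, 0.001, -1.0]]
force: [0.2, -0.2, 0.5]
grip_width: 0.1
```

Call:
arm_command --rows "0.01 0 0 0 0 0; 0.004 0 0 0 0 0; 0 0 0 0 0 0; 0 0 0 0 0 0"

```text
time_s: 3.82
tool_pos: [459.9, -203.3, 100.4]
tool_rot: [[0.093, 0.996, 0.0], [0.996, -0.093, -0.0], [-0.0, 0.0, -1.0]]
force: [0.2, -0.3, 0.4]
grip_width: -0.2
```

```bash
cat > look.py <<'E'
from h import *
import sys
k=sys.argv[1]
x0,y0,w,hh=map(int,sys.argv[2:6]);F=[];P=[]
s=arm.snapshot("side");F.append(arm.sense()['force'])
t=arm.snapshot("top");q=arm.sense();F.append(q['force'])
a=cv2.resize(s[y0:y0+hh,x0:x0+w],(400,int(400*hh/w)),interpolation=cv2.INTER_CUBIC)
b=cv2.resize(t[140:210,185:335],(800,373),interpolation=cv2.INTER_CUBIC)
cv2.imwrite(f"pics/s{k}.png",cv2.resize(a,None,fx=1.6,fy=1.6));cv2.imwrite(f"pics/t{k}.png",b)
print(q['time_s'],q['tool_pos'].round(1),np.round(F,2))
E
python3 look.py 2 230 150 120 100
```

```text
3.925 [ 459.8 -203.5  100.3] [[-0.18  0.    0.33]
 [-0.6   0.71 -0.01]]
```

View pics/s2.png

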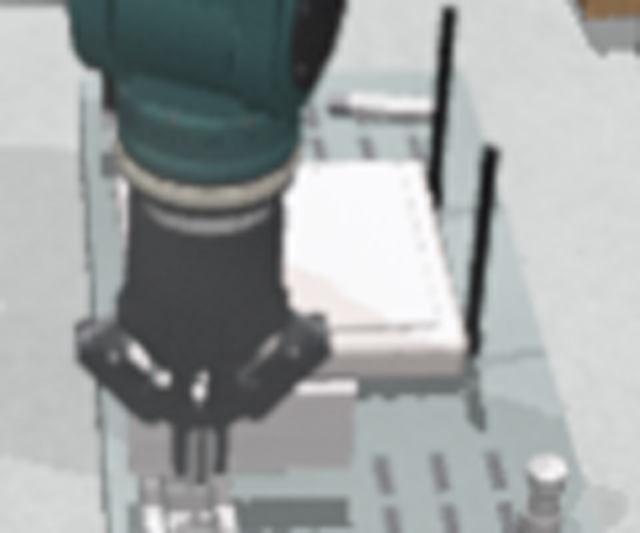

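View pics/t2.png

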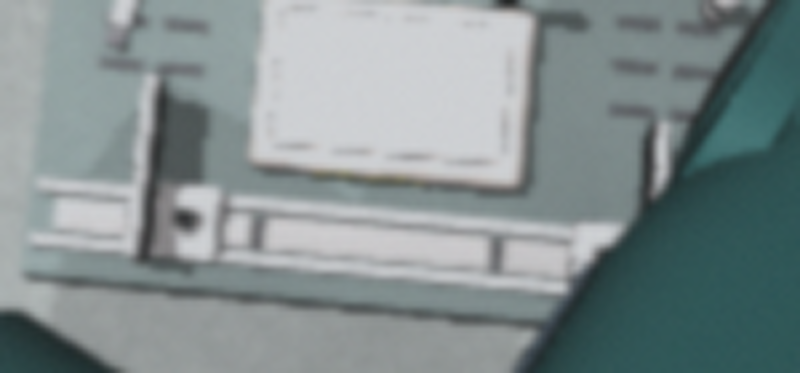

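Call:
arm_command --rows "0.008 0 0 0 0 0; 0.003 0 0 0 0 0; 0.003 0 0 0 0 0; 0.003 0 0 0 0 0; 0 0 0 0 0 0"

```text
time_s: 4.55
tool_pos: [461.5, -186.1, 100.3]
tool_rot: [[0.092, 0.996, 0.0], [0.996, -0.092, 0.0], [0.0, 0.0, -1.0]]
force: [-0.2, 0.5, 0.4]
grip_width: -0.2
```

Call:
arm_command --rows "0.004 0 0 0 0 0; 0.004 0 0 0 0 0; 0.004 0 0 0 0 0; 0.004 0 0 0 0 0"

```text
time_s: 5.05
tool_pos: [463.0, -170.2, 100.3]
tool_rot: [[0.093, 0.996, 0.0], [0.996, -0.093, -0.0], [-0.0, 0.0, -1.0]]
force: [-0.6, -4.6, -1.9]
grip_width: 0.1
```

```bash
python3 look.py 3 230 150 120 100
```

```text
5.15 [ 462.9 -169.8  100.3] [[ 0.4  -1.75 -0.58]
 [ 0.63  0.19 -0.41]]
```

View pics/s3.png

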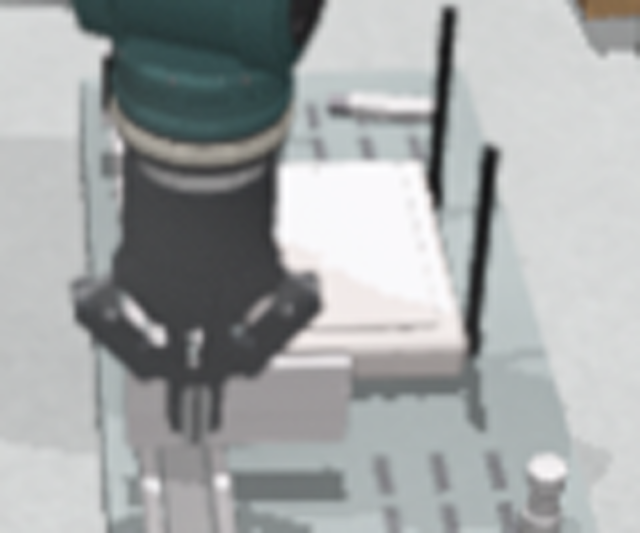

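View pics/t3.png

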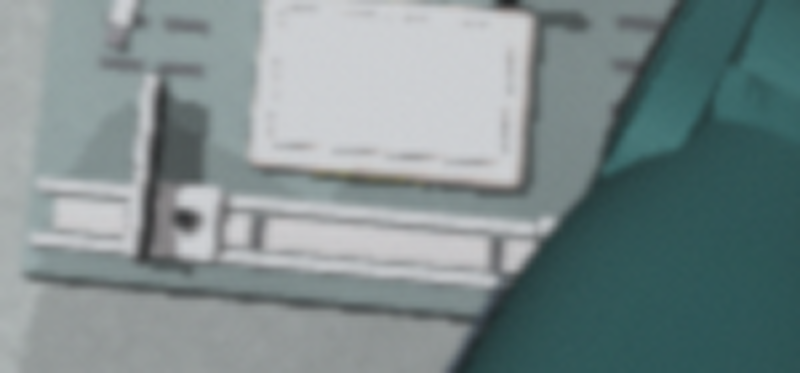

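Run:
```python
from h import *
a=np.deg2rad(-5.4);ex=np.array([np.cos(a),np.sin(a),0]);ey=np.array([-np.sin(a),np.cos(a),0]);c=np.array([558.7,-25,44])
for u,v,z in[(353,383,116),(353,467,62),(350,358,116),(350,440,62)]:
    p=bp("side",[[230+u*.1875,150+v*.1875]],np.array([z]))[0];print(p.round(1),((p-c)@ex).round(1),((p-c)@ey).round(1))
p=np.array([462.9,-169.8,44]);print(((p-c)@ex).round(1),((p-c)@ey).round(1))
```

```text
[ 541.6 -185.8  116. ] -1.9 -161.7
[ 544.2 -188.6   62. ] 1.0 -164.3
[ 544.4 -166.1  116. ] -0.9 -141.8
[ 547.3 -167.6   62. ] 2.1 -143.1
-81.7 -153.2
```

Call:
arm_command --rows "0.004 0 0 0 0 0; 0.004 0 0 0 0 0; 0.004 0 0 0 0 0; 0.004 0 0 0 0 0; 0.004 0 0 0 0 0; 0.004 0 0 0 0 0; 0.004 0 0 0 0 0; 0.004 0 0 0 0 0; 0.002 0 0 0 0 0"

```text
time_s: 6.28
tool_pos: [466.2, -136.3, 100.3]
tool_rot: [[0.093, 0.996, 0.0], [0.996, -0.093, 0.0], [0.0, 0.0, -1.0]]
force: [1.8, -3.6, 1.0]
grip_width: -0.2
```

Call:
arm_command --rows "0.001 0 0 0 0 0; 0.001 0 0 0 0 0"

```text
time_s: 6.52
tool_pos: [466.3, -134.6, 100.3]
tool_rot: [[0.093, 0.996, 0.0], [0.996, -0.093, 0.0], [0.0, 0.0, -1.0]]
force: [0.8, -2.8, 0.3]
grip_width: 0.0
```

```bash
python3 look.py 4 230 150 120 100
```

```text
6.625 [ 466.1 -134.4  100.2] [[ 0.55 -2.07  0.6 ]
 [ 0.65 -0.98  1.37]]
```

View pics/s4.png

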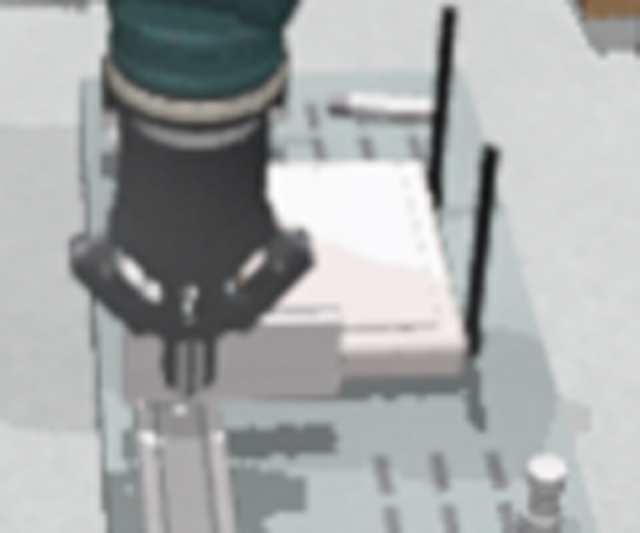

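Call:
arm_command --rows "0.001 0 0 0 0 0; 0.001 0 0 0 0 0; 0.001 0 0 0 0 0; 0.001 0 0 0 0 0"

```text
time_s: 7.12
tool_pos: [466.4, -130.4, 100.1]
tool_rot: [[0.093, 0.996, -0.0], [0.996, -0.093, 0.0], [0.0, -0.0, -1.0]]
force: [-0.3, -0.8, -0.4]
grip_width: -0.3
```

Call:
arm_command --rows "0.001 0 0 0 0 0; 0.001 0 0 0 0 0"

```text
time_s: 7.38
tool_pos: [466.7, -128.5, 100.2]
tool_rot: [[0.093, 0.996, -0.0], [0.996, -0.093, 0.0], [0.0, -0.0, -1.0]]
force: [-0.0, 0.1, -0.0]
grip_width: 0.1
```

Call:
arm_command --rows "0.001 0 0 0 0 0"

```text
time_s: 7.5
tool_pos: [466.9, -127.6, 100.3]
tool_rot: [[0.093, 0.996, -0.0], [0.996, -0.093, 0.0], [0.0, -0.0, -1.0]]
force: [0.5, 0.8, -0.2]
grip_width: 0.2
```

Call:
arm_command --rows "0.001 0 0 0 0 0"

```text
time_s: 7.62
tool_pos: [467.0, -126.6, 100.3]
tool_rot: [[0.093, 0.996, 0.0], [0.996, -0.093, 0.0], [0.0, 0.0, -1.0]]
force: [-0.0, 0.0, 0.0]
grip_width: 0.0
```

Force has dropped to zero, so the stop probably ran on into the notch. Looking before I push further.

```bash
python3 look.py 5 230 150 120 100
```

```text
7.725 [ 467.  -126.6  100.3] [[-0.47  0.23  0.69]
 [-0.05  0.1  -0.14]]
```

View pics/s5.png

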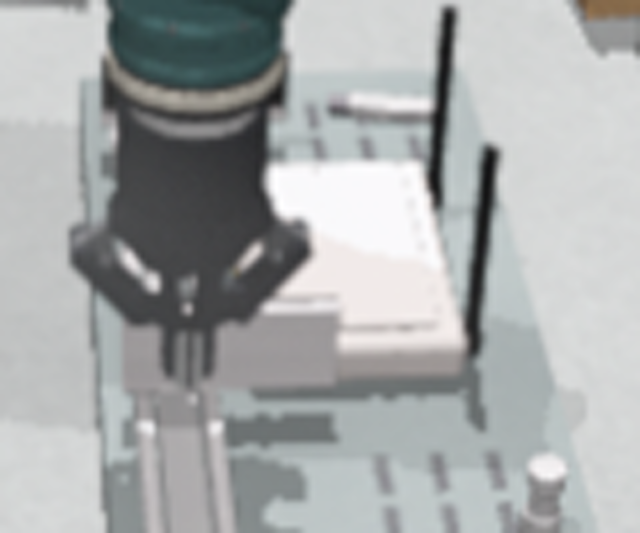

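Run:
```python
from h import *
a=np.deg2rad(-5.4);ex=np.array([np.cos(a),np.sin(a),0]);ey=np.array([-np.sin(a),np.cos(a),0]);c=np.array([558.7,-25,44])
for u,v,z in[(341,319,116),(341,397,62),(338,306,116),(338,386,62)]:
    p=bp("side",[[230+u*.1875,150+v*.1875]],np.array([z]))[0];print(((p-c)@ex).round(1),((p-c)@ey).round(1))
p=arm.sense()['tool_pos'];print(((p-c)@ex).round(1),((p-c)@ey).round(1))
```

```text
-1.6 -109.6
1.6 -108.1
-1.8 -98.6
1.2 -98.9
-81.8 -109.8
```

Call:
arm_command --rows "0.001 0 0 0 0 0"

```text
time_s: 7.85
tool_pos: [467.1, -125.7, 100.3]
tool_rot: [[0.093, 0.996, -0.0], [0.996, -0.093, 0.0], [0.0, -0.0, -1.0]]
force: [0.1, 0.1, -0.4]
grip_width: 0.4
```

Call:
arm_command --rows "0.001 0 0 0 0 0"

```text
time_s: 7.98
tool_pos: [467.1, -125.1, 100.3]
tool_rot: [[0.093, 0.996, -0.0], [0.996, -0.093, -0.001], [-0.001, -0.0, -1.0]]
force: [-2.5, -7.4, -1.0]
grip_width: 0.3
```

Force was zero, then rose sharply to 7.4 N, which means the pin is seated. I back off and lift.

Call:
arm_command --rows "-0.003 0 0 0 0 0; -0.01 0 0 0 0 0; -0.02 0 0 0 0 0; 0 0 -0.04 0 0 0; 0 0 -0.05 0 0 0; 0 0 -0.05 0 0 0; 0 0 0 0 0 0"

```text
time_s: 8.85
tool_pos: [465.3, -158.7, 243.5]
tool_rot: [[0.093, 0.996, 0.005], [0.996, -0.093, -0.003], [-0.002, 0.005, -1.0]]
force: [0.4, -0.1, -0.7]
grip_width: 0.1
```

```bash
python3 look.py 6 230 150 120 100
```

```text
8.95 [ 464.1 -158.   240.2] [[-0.27  0.41  0.12]
 [ 0.32 -0.02 -0.86]]
```

View pics/s6.png

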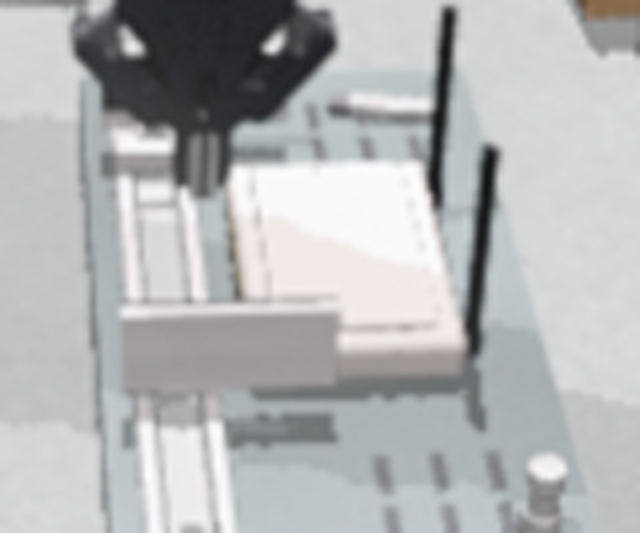

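View pics/t6.png

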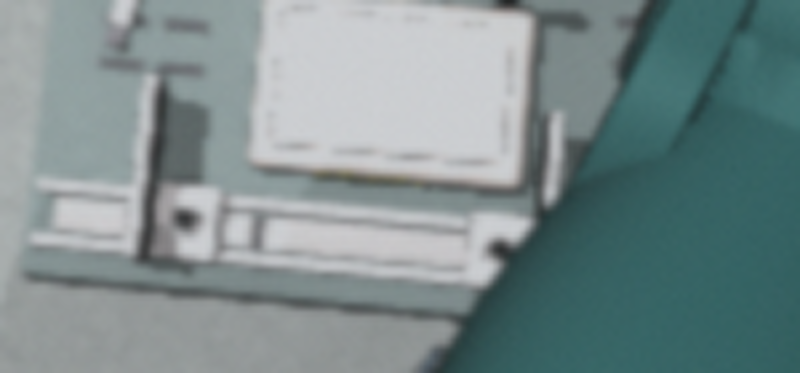

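Right cap is now at top-crop (497,248), where the gap was, and the router hasn't moved. Now crossing to the left side.

Call:
arm_command --rows "0.0337 0 0 0 0 0; 0.0337 0 0 0 0 0; 0.0337 0 0 0 0 0; 0.0337 0 0 0 0 0; 0.0337 0 0 0 0 0; 0.0337 0 0 0 0 0; 0.0337 0 0 0 0 0; 0.0337 0 0 0 0 0; 0.0337 0 0 0 0 0; 0.0337 0 0 0 0 0"

```text
time_s: 10.2
tool_pos: [494.9, 178.8, 238.8]
tool_rot: [[0.093, 0.996, -0.002], [0.996, -0.093, -0.0], [-0.001, -0.002, -1.0]]
force: [0.9, -0.1, 0.1]
grip_width: 0.4
```

Call:
arm_command --rows "0 0 0.04 0 0 0; 0 0 0.03 0 0 0; 0 0 0 0 0 0; 0 0 0 0 0 0"

```text
time_s: 10.7
tool_pos: [495.5, 177.8, 170.8]
tool_rot: [[0.093, 0.996, -0.0], [0.996, -0.093, -0.0], [-0.0, -0.0, -1.0]]
force: [-0.1, 0.6, -0.7]
grip_width: -0.3
```

```bash
python3 look.py 7 230 110 120 100
python3 - <<'E'
from h import *
a=np.deg2rad(-5.4);ex=np.array([np.cos(a),np.sin(a),0]);ey=np.array([-np.sin(a),np.cos(a),0]);c=np.array([558.7,-25,44])
p=arm.sense()['tool_pos'];print(((p-c)@ex).round(1),((p-c)@ey).round(1))
E
```

```text
10.8 [495.9 178.  171.3] [[-0.11 -0.29 -0.02]
 [ 1.   -0.26  0.56]]
-81.6 196.2
```

View pics/s7.png

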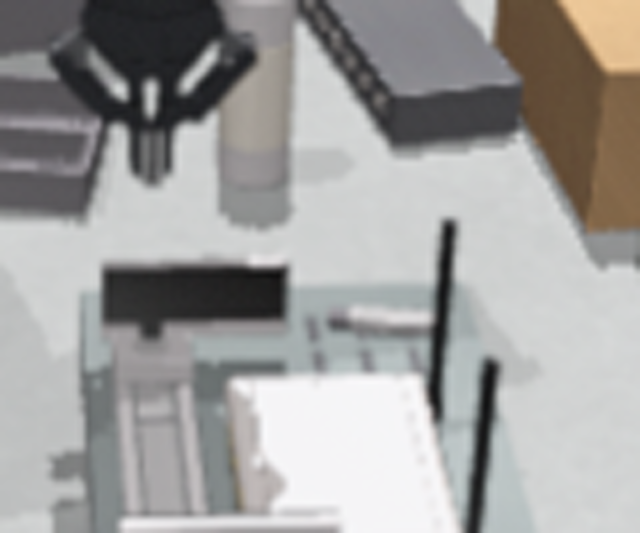

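View pics/t7.png

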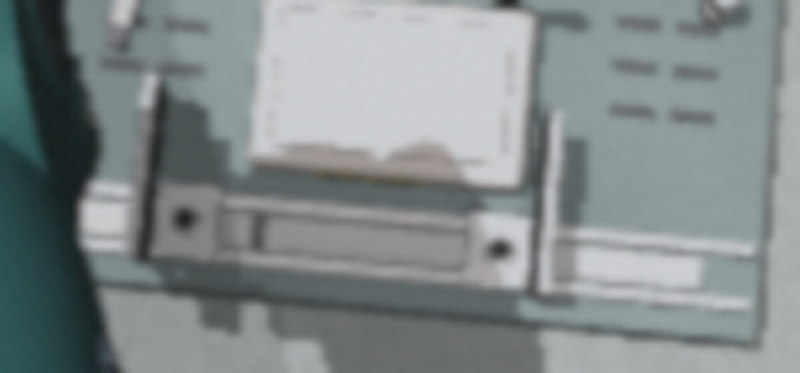

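Call:
arm_command --rows "0 0 0.025 0 0 0; 0 0 0.025 0 0 0; 0 0 0.021 0 0 0; 0 0 0 0 0 0; -0.008 0 0 0 0 0; -0.006 0 0 0 0 0; -0.003 0 0 0 0 0; 0 0 0 0 0 0"

```text
time_s: 11.8
tool_pos: [493.9, 160.8, 99.6]
tool_rot: [[0.093, 0.996, 0.0], [0.996, -0.093, 0.0], [0.0, 0.0, -1.0]]
force: [-0.7, 0.1, -0.2]
grip_width: 0.0
```

Call:
arm_command --rows "-0.004 0 0 0 0 0; -0.004 0 0 0 0 0; -0.004 0 0 0 0 0; -0.004 0 0 0 0 0"

```text
time_s: 12.3
tool_pos: [492.3, 145.0, 99.4]
tool_rot: [[0.093, 0.996, 0.0], [0.996, -0.093, 0.0], [0.0, 0.0, -1.0]]
force: [-0.6, 5.0, 3.3]
grip_width: 0.1
```

```bash
python3 look.py 8 230 110 120 100
```

```text
12.4 [492.2 144.5  99.2] [[-0.26  1.    0.78]
 [-0.18 -0.21 -0.26]]
```

View pics/s8.png

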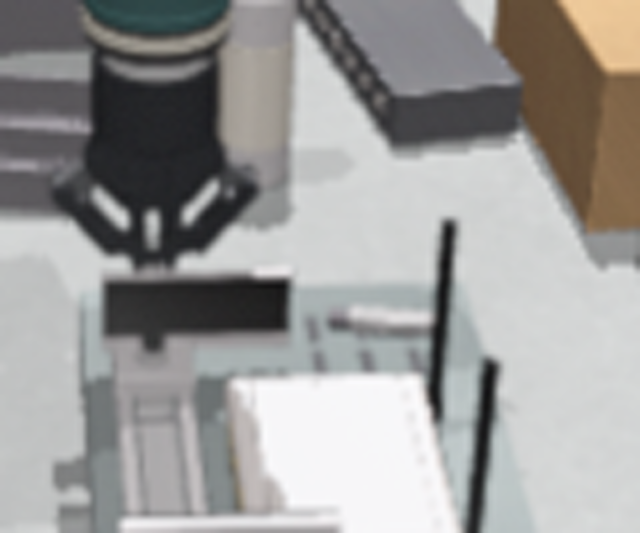

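View pics/t8.png

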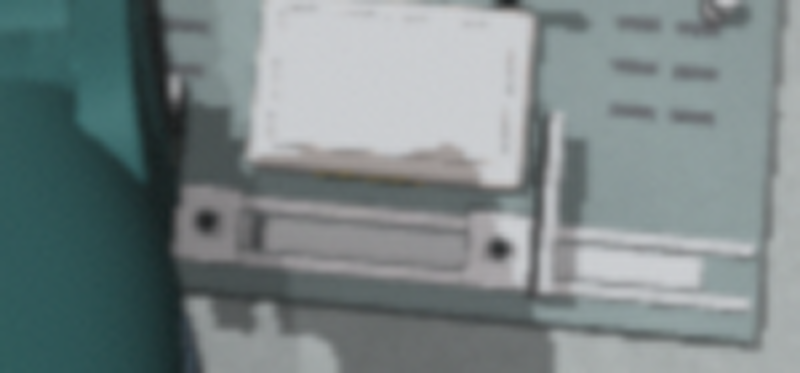

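Call:
arm_command --rows "-0.004 0 0 0 0 0; -0.004 0 0 0 0 0; -0.004 0 0 0 0 0; -0.004 0 0 0 0 0; -0.003 0 0 0 0 0; -0.001 0 0 0 0 0; -0.001 0 0 0 0 0"

```text
time_s: 13.28
tool_pos: [490.2, 124.1, 99.2]
tool_rot: [[0.093, 0.996, -0.0], [0.996, -0.093, -0.0], [-0.0, -0.0, -1.0]]
force: [-1.3, 2.2, 0.6]
grip_width: 0.3
```

Call:
arm_command --rows "-0.001 0 0 0 0 0; -0.001 0 0 0 0 0"

```text
time_s: 13.52
tool_pos: [490.0, 122.3, 99.2]
tool_rot: [[0.093, 0.996, -0.0], [0.996, -0.093, 0.0], [0.0, -0.0, -1.0]]
force: [-2.0, 3.1, 0.7]
grip_width: -0.1
```

Call:
arm_command --rows "-0.001 0 0 0 0 0; -0.001 0 0 0 0 0"

```text
time_s: 13.78
tool_pos: [490.0, 120.1, 99.3]
tool_rot: [[0.093, 0.996, 0.0], [0.996, -0.093, -0.0], [-0.0, 0.0, -1.0]]
force: [0.0, 0.8, 0.3]
grip_width: 0.2
```

```bash
python3 look.py 9 230 110 120 100
```

```text
13.875 [490.1 120.   99.3] [[ 0.71  0.36 -0.44]
 [ 0.48 -0.56  0.62]]
```

View pics/t9.png

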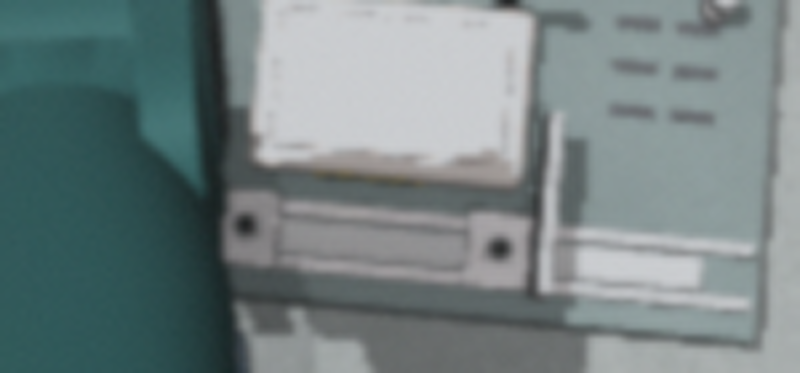

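Call:
arm_command --rows "-0.001 0 0 0 0 0; -0.001 0 0 0 0 0"

```text
time_s: 14.12
tool_pos: [489.8, 118.1, 99.3]
tool_rot: [[0.093, 0.996, 0.0], [0.996, -0.093, -0.0], [-0.0, 0.0, -1.0]]
force: [-0.1, -0.4, 0.1]
grip_width: -0.1
```

Call:
arm_command --rows "-0.001 0 0 0 0 0"

```text
time_s: 14.25
tool_pos: [489.7, 117.2, 99.3]
tool_rot: [[0.093, 0.996, 0.0], [0.996, -0.093, -0.0], [-0.0, 0.0, -1.0]]
force: [-0.1, 0.0, -0.3]
grip_width: 0.4
```

Call:
arm_command --rows "-0.001 0 0 0 0 0"

```text
time_s: 14.38
tool_pos: [489.6, 116.2, 99.3]
tool_rot: [[0.093, 0.996, 0.0], [0.996, -0.093, -0.0], [-0.0, 0.0, -1.0]]
force: [-0.7, 1.3, -0.4]
grip_width: -0.1
```

```bash
python3 look.py 10 230 110 120 100
```

```text
14.475 [489.6 116.2  99.3] [[-0.52 -0.36 -0.41]
 [ 0.76  0.87  0.35]]
```

View pics/t10.png

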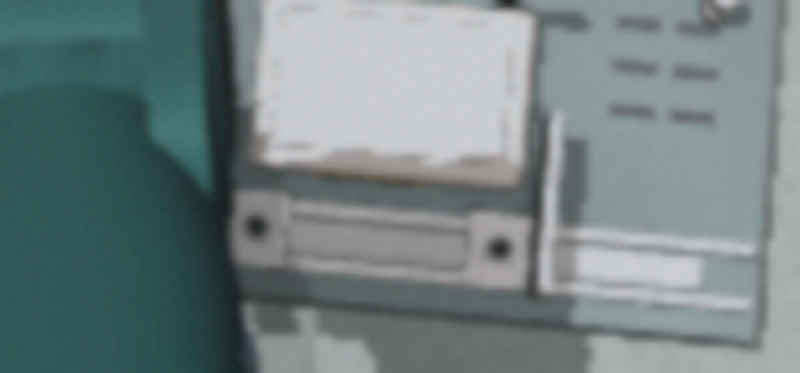

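View pics/s10.png

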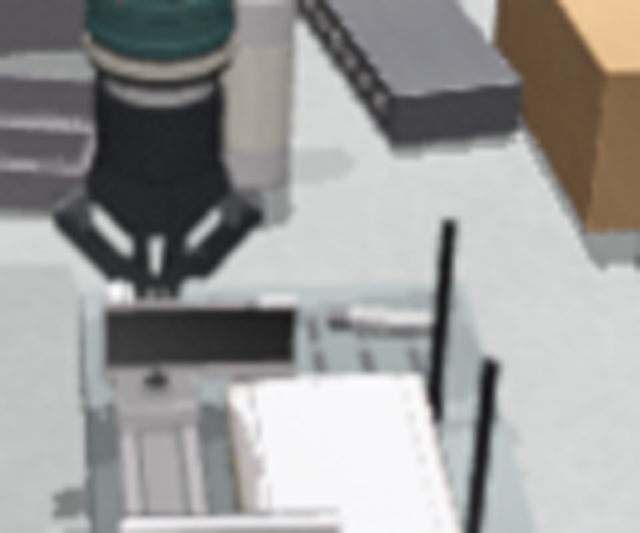

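The cap has jumped about 6 mm, to top-crop (255,226), while the tool moved 4 mm. I'll do a gentle confirm push.

Call:
arm_command --rows "-0.0005 0 0 0 0 0"

```text
time_s: 14.6
tool_pos: [489.6, 115.8, 99.3]
tool_rot: [[0.093, 0.996, 0.0], [0.996, -0.093, 0.0], [0.0, 0.0, -1.0]]
force: [-1.0, -0.7, -0.3]
grip_width: 0.0
```

Call:
arm_command --rows "-0.0005 0 0 0 0 0"

```text
time_s: 14.72
tool_pos: [489.5, 115.3, 99.3]
tool_rot: [[0.093, 0.996, -0.0], [0.996, -0.093, 0.0], [0.0, -0.0, -1.0]]
force: [-0.3, 0.2, 0.2]
grip_width: -0.0
```

Call:
arm_command --rows "-0.0005 0 0 0 0 0"

```text
time_s: 14.85
tool_pos: [489.4, 114.7, 99.3]
tool_rot: [[0.093, 0.996, -0.0], [0.996, -0.093, -0.0], [-0.0, -0.0, -1.0]]
force: [0.1, 0.1, -0.3]
grip_width: 0.1
```

Call:
arm_command --rows "-0.0005 0 0 0 0 0"

```text
time_s: 14.98
tool_pos: [489.4, 114.2, 99.3]
tool_rot: [[0.093, 0.996, -0.0], [0.996, -0.093, -0.0], [-0.0, -0.0, -1.0]]
force: [0.2, 0.2, 0.3]
grip_width: 0.2
```

Call:
arm_command --rows "-0.0005 0 0 0 0 0"

```text
time_s: 15.1
tool_pos: [489.4, 113.7, 99.3]
tool_rot: [[0.093, 0.996, -0.0], [0.996, -0.093, 0.0], [0.0, -0.0, -1.0]]
force: [0.0, -0.7, 0.2]
grip_width: 0.2
```

Call:
arm_command --rows "-0.0005 0 0 0 0 0"

```text
time_s: 15.22
tool_pos: [489.3, 113.3, 99.3]
tool_rot: [[0.093, 0.996, 0.0], [0.996, -0.093, -0.0], [-0.0, 0.0, -1.0]]
force: [-1.2, 0.2, 0.2]
grip_width: -0.3
```

Call:
arm_command --rows "-0.0005 0 0 0 0 0"

```text
time_s: 15.35
tool_pos: [489.3, 113.0, 99.3]
tool_rot: [[0.093, 0.996, 0.0], [0.996, -0.093, 0.001], [0.001, -0.0, -1.0]]
force: [0.6, 3.8, -0.0]
grip_width: -0.0
```

Call:
arm_command --rows "-0.0005 0 0 0 0 0"

```text
time_s: 15.48
tool_pos: [489.3, 112.7, 99.3]
tool_rot: [[0.093, 0.996, 0.0], [0.996, -0.093, 0.001], [0.001, -0.0, -1.0]]
force: [1.1, 6.4, -0.5]
grip_width: -0.1
```

```bash
python3 look.py 11 230 110 120 100
```

```text
15.575 [489.3 112.6  99.3] [[-0.61  4.81 -0.23]
 [-0.13  5.16  0.21]]
```

View pics/t11.png

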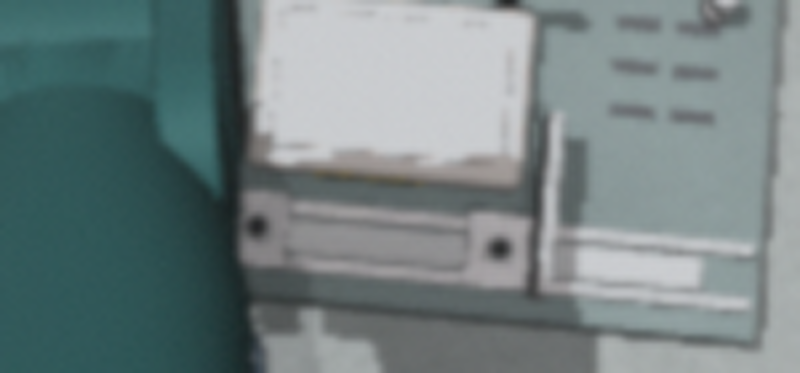

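Force now holds steady at about 5 N without the stop moving (cap still at (256,226)), so the left pin is seated. Backing away and lifting.

Call:
arm_command --rows "-0.000 0 0 0 0 0; 0.003 0 0 0 0 0; 0.01 0 0 0 0 0; 0.02 0 0 0 0 0; 0 0 -0.04 0 0 0; 0 0 -0.05 0 0 0; 0 0 -0.05 0 0 0; 0.03 0 -0.03 0 0 0; 0.03 0 0 0 0 0; 0 0 0 0 0 0"

```text
time_s: 16.82
tool_pos: [497.9, 206.7, 269.3]
tool_rot: [[0.091, 0.996, 0.0], [0.996, -0.091, 0.0], [0.0, 0.0, -1.0]]
force: [-0.1, 0.8, 0.6]
grip_width: 0.0
```

Call:
arm_command --rows "0.03 -0.02 0 0 0 0; 0.03 -0.03 0 0 0 0; 0.03 -0.03 0 0 0 0; 0.03 -0.03 0 0 0 0; 0 0 0 0 0 0; 0 0 0 0 0 0"

```text
time_s: 17.58
tool_pos: [399.6, 334.2, 269.1]
tool_rot: [[0.093, 0.996, -0.0], [0.996, -0.093, -0.0], [-0.0, -0.0, -1.0]]
force: [0.5, -0.3, 0.7]
grip_width: -0.3
```

```bash
python3 look.py 12 230 135 120 100
python3 - <<'E'
from h import *
cv2.imwrite("pics/tf.png",arm.snapshot("top")); cv2.imwrite("pics/sf.png",arm.snapshot("side"))
a=cv2.imread("pics/top0.png")[140:210,185:335];b=cv2.imread("pics/tf.png")[140:210,185:335]
cv2.imwrite("pics/cmp.png",cv2.resize(np.vstack([a[:50],b]),None,fx=4.5,fy=4.5,interpolation=cv2.INTER_CUBIC))
E
```

```text
17.675 [400.  333.9 269.2] [[ 0.19 -0.7   0.03]
 [ 0.27  0.54 -0.4 ]]
```

View pics/t12.png

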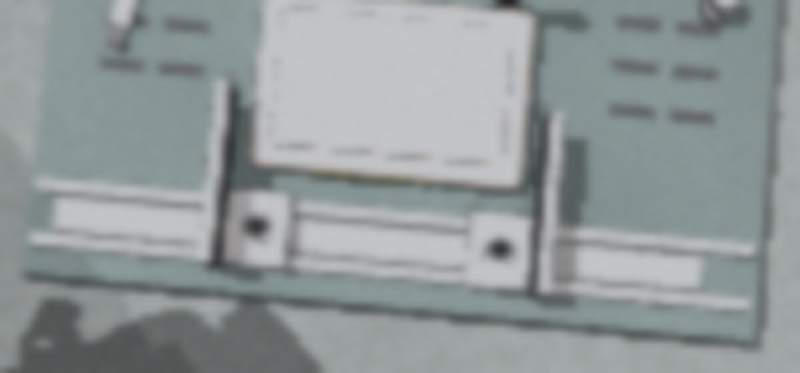

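View pics/s12.png

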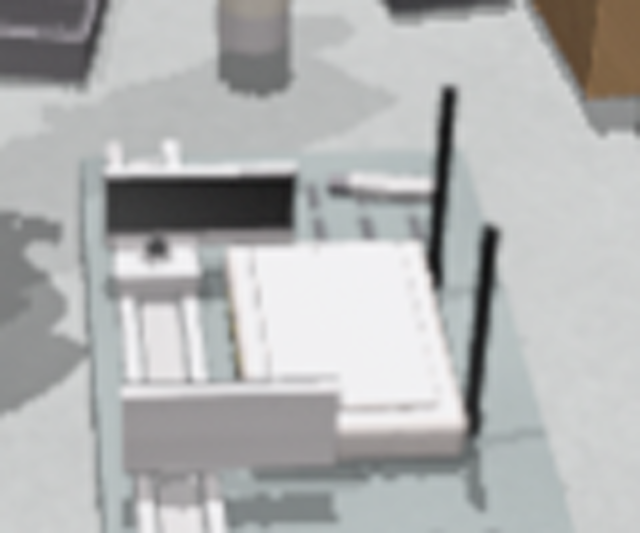

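View pics/tf.png

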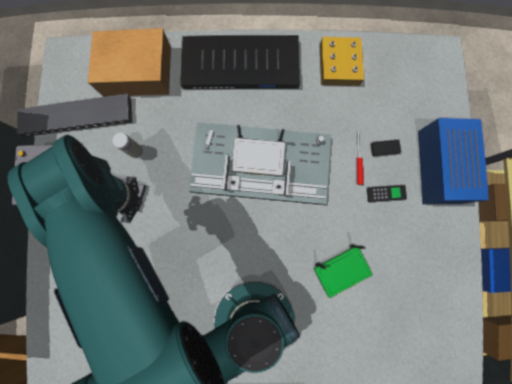

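View pics/sf.png

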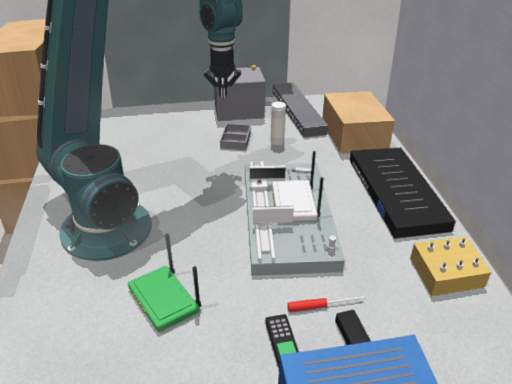

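Run:
```python
from h import *
k=150/800
p=bp("top",[[185+257*k,140+226*k],[185+500*k,140+248*k]],np.array([81,81]));print(p.round(1),np.linalg.norm(p[0]-p[1]))
d=cv2.absdiff(cv2.imread("pics/top0.png"),cv2.imread("pics/tf.png"))[138:172,232:288].max(2);print('router diff',d.mean(),(d>60).sum())
arm.hand_in()
```

```text
[[483.1  70.5  81. ]
 [468.2 -83.9  81. ]] 155.06803494878034
router diff 2.9164915966386555 0
the job is handed in; nothing more can be done
```

I pushed both stops inward from their outer faces with shut fingertips until each pin dropped into its notch, then backed the arm clear and handed the job in at about 18 s. `hand_in` gives no verdict, so this rests on my own checks.

- **Right stop:** the force fell to zero as the stop ran on by itself, then rose sharply to 7.4 N. That is above the advised 5 to 6 N, but below the 8 to 10 N that would release it, and the stop stayed in place.
- **Left stop:** the force dipped in the same way. It then held at about 5 N, with a brief peak of 6.4 N, and the stop did not move.
- **Final pictures:** the pin caps are 155 mm apart, against about 156 mm between the notches, and each lies over its notch. The router shows no shift from the first top picture. The module, coupler and bench items look unmoved by eye.
- **Not measured:** the 4 mm pin drop itself is too small to read in these pictures. That the pins are seated is inferred from the forces and the stop positions.

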